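# Find the high spot on the slicer wheel with the dial gauge

### The arm

A 6-joint arm with a two-finger parallel gripper is mounted at the origin on a cart in front of the work surface, level with it; the furniture and walls round the work are solid. World frame = base frame: x ahead of the robot, y to its left, z up, the work surface at z = 0. Lengths are in m, angles in rad, forces in N, time in s.
With the tool pointing down it reaches from about 0.35 to 0.85 m from the base axis. Payload 8.1 kg.
Tool frame: the origin (TCP) lies at the very end of the fingers, on their centre line; the grasp point (between the pads) lies robot.grip_point_offset behind it (robot.grip_point_offset is the distance from the TCP to the grasp point, in m); z points along the fingers, y is the line along which they close (so a half turn about z gives the same grasp; the last joint's range is limited). The gripper opens to 93 mm and grips with 3 to 60 N. Pads are 15 mm wide; open, the fingers measure 128 mm over their backs; the gripper's body (75 mm by 188 mm) begins 65 mm behind the grasp point.
Start: joints at [1.066, 0.13, 1.488, -0, 1.523, -0.085], TCP at [0.245, 0.548, 0.219] pointing down, gripper open.
Joint ranges: [-2.96, 2.96], [-0.89, 2.26], [0.02, 2.5], [-1.34, 4.48], [0, 2.73], [-2.66, 2.66]. Speed limits (rad/s): [2.39, 2.39, 2.79, 3.14, 3.14, 3.14].

### API

Orientations are given as a rotation vector (axis times angle).
In Python, from plant import robot, eyes gives the robot as it stands. The module is installed in compiled form; this text tells all that it offers.
- The arm moves only by the tool apply_moves, never from a script. Its argument "steps" is one flat list of numbers, 7 for each row, row after row: the shift along the tool's x, y, z in units of 30 mm (1.0 is 30 mm), then the turn, a rotation vector about the tool's x, y, z in units of 6 degrees (1.0 is 6 degrees), then the opening in per cent of the stroke, from 0 (shut) to 100 (fully open). In form: [dx, dy, dz, ax, ay, az, fingers, dx, dy, dz, ax, ay, az, fingers, ...]. A call has 1 to 12 rows; each row shifts and turns the commanded pose from where the row before left it, along the tool's axes as they then stand; what a row does not reach is not made up. A row lasts 1/12 s, in which the tool goes at most 41.7 mm and 7.16 degrees, less where a joint would pass 70% of its speed; a pose out of reach is approached as far as the arm can. A call is refused whole if a number of a shift passes 1 or a number of a turn 1, either way. A call with a gripper value outside its range is refused whole. The fingers move at their own pace and stop on an object; "grip_force" is the grip in N (left out, the last holds). Time passes only in rows, so rows that do not move let the fingers close. It gives the time, the measured TCP pose, the force, the opening and the grip force at its end, in the units of the state.
- robot.read_state(): the state, without advancing time (a new reading comes with each control period).
- eyes.read_camera(name): name is "side" or "top" or "wrist"; returns the picture (400x640x3 uint8, red, green, blue); there is no depth.
- eyes.calibration(name): a dict with "K" (3x3 intrinsics, pixels), "R" (3x3) and "t" (3): a world point X has camera coordinates R X + t. Camera axes: x right, y down, z forward; pixel columns grow to the right and rows downward; lengths in m; the calibration is good to about 2 mm. A picture is of the moment at which its call begins: read the wrist's pose just before it. calibration takes no time and is no camera call; for the wrist camera it gives the pose at the moment of the call.
- robot.close_job(): hands the job in; it is judged then, once.
Trained networks look in the newest picture that a camera, given by its name, has taken for a name from the list of things; names that differ only in an ending like _2 or _b are one class to them, and where a whole thing is asked for, a point or a joint stands for the part that bears it (a point fixed in the world has none). Each returns a list of dicts, best first, with "conf" (0 to 1); they miss things now and then, are a little off and sometimes report something else, mostly with a low value. They report only what shows in the picture. A call takes as long as a camera call.
- eyes.search_frame(camera, thing): "rect" ([left, top, width, height] in pixels, round what is visible of it).
- eyes.place_of(camera, thing): "xy" ([column, row] in pixels: a listed point, or the origin of a listed thing).
The state is a dict: "t": time; "q": joint angles; "dq": joint speeds; "joint_torque": joint torques, N m; "tool_pos": TCP position; "orientation": TCP orientation; "force": force on the tool from outside, world axes, zero at the start; "wrist_torque": the same for the moment, N m; "opening": finger opening in m; "gripper_force": force on a finger pad.
Only numpy, scipy, OpenCV 4.12 (cv2) and the standard library are available. Lean on these libraries where they do the work, as an engineer would, in place of code of your own. Each camera call takes 0.05 s, during which the arm holds its last target. There are 200 camera calls.

### The job

Check the rim of the hand-cranked slicer for its high spot: take the dial gauge by its post and slide it gently up to the rim until its sprung plunger is pressed in by about 3 mm, then crank the wheel right round at least once (either way) while watching the gauge, never hauling the knob in or out along its arm with more than 20 N. There are two bumps: leave the wheel standing with the top of the higher one against the plunger and the gauge still bearing on the rim, without ever driving the plunger to its end stop or disturbing the things around.

Things in the scene. Friction and masses are not known exactly. Their poses are not given: they have to be found in the camera images.
- slicer_base: the slicer's fixed dark steel base, 200 x 390 x 25 mm, bolted down; origin on the work surface exactly under the wheel's axis; its z is up, its y points from the wheel's axis to the gauge (the plate reaches from y = -98 to +292 mm). The gauge's plunger moves along the line x = 0 of this frame
- wheel_axis (a point): centre of the wheel on its top face, 59 mm above the surface; it turns about this vertical. A bright disc of 148 mm on a rim 16 mm thick (40 to 56 mm above the surface). The rim's radius is 80 mm save for two smooth bumps: one rises to 83.5 mm, the other, 2.3 rad further counterclockwise, to 81.8 mm; they fall off over 0.33 and 0.24 rad either side of their tops, rounded to 45 mm radius
- wheel (a joint): angle of the wheel, rad, growing counterclockwise from above, without limit; starts between -0.6 and 0.6. Where the bumps lie relative to the crank is unknown and differs every time; the higher one never starts at the gauge. The wheel is stiff (about 3 N at the knob) and stays where it is left
- knob_grip (a point): the crank knob: upright, black, 22 mm in diameter, 40 mm tall (64 to 104 mm above the surface), 55 mm from the wheel's axis; this point is on the knob's axis 88 mm up, the place to grip. It spins freely on its pin, so a gripper may keep its orientation while leading it round. At wheel angle 0 it lies on the base's -x side
- crank_pin (a joint): how far the knob's pin is displaced in its short radial slot, m, plus is away from the wheel's axis; stiffly sprung to 0, it gives 1 mm for each 8 N pulled out or pushed in along the crank's arm (slot ends at 5 mm either way)
- gauge_post (a point): the gauge's upright steel post, 16 mm in diameter with a 22 mm head (61 to 113 mm above the surface); this point is on its axis 93 mm up, the place to grip it. The gauge is an aluminium block 52 x 112 mm, its top 61 mm above the surface, with a round white dial of 68 mm on it (to 71 mm), its centre 55 mm nearer the wheel than the post
- gauge (a joint): how far the gauge is slid toward the wheel along its track, m, 0 to 0.040 (toward the base's -y); it starts between 0 and 0.012. The track drags with about 7 N and the gauge stays where it is left. The plunger meets the plain 80 mm rim at 0.025
- plunger_tip (a point): the foremost point of the plunger's round steel tip (6 mm radius), 48 mm above the surface, on the gauge's wheel side; when it bears on the rim its distance from the wheel's axis (its y in the base's frame) is the rim's radius there, less about 0.3 mm that the contact gives
- plunger (a joint): how far the plunger is pressed into the gauge, m, 0 to 0.012 (end stop); sprung: about 0.9 N at first and 0.3 N more a mm
- needle (a joint): angle of the black hand over the dial, rad: 0.4 rad for every mm the plunger is pressed in; 0 points to the wheel, growing counterclockwise from above
- lime: a green lime, 52 x 43 x 42 mm, standing by; leave alone (origin under its centre)
- jigger: a steel jigger, 41 mm across, 97 mm tall, standing by; leave alone (origin under its centre)
- salt_cellar: a round wooden salt cellar, 70 mm across, 67 mm tall, standing by; leave alone (origin under its centre)
- cork: a cork lying by, 23 x 44 mm; leave alone (origin under its centre)

How it is judged:
By the outcome, as a careful person would: the job done as asked, in the order asked, and still so for the second after the job is handed in, with the robot touching nothing.
It also fails if it takes over 72 s, if anything falls off the work surface, if the arm or the gripper's body presses on something with over 40 N, if the wrist force passes 120 N, or if a joint passes its speed limit or range.

## Working session

There is one attempt and no reset: what is moved stays moved. The work goes in short steps, Python scripts to look and compute and a tool call to move; the robot and the scene stay as the last step left them, time stands still between calls to the robot, and variables do not carry over. Pictures are saved under pics/ and viewed, at most 10 in all, crops included, and the job is handed in when it is done.

Besides the shell and the picture viewer there is one more tool, called by a JSON object that holds its "op" and its "data", one argument or row to a line. apply_moves: Moves the arm, as the interface text tells. Its arguments: {"type":"object","properties":{"steps":{"type":"array"},"grip_force":{"type":"number"}},"required":["steps"]}

```bash
mkdir -p pics; cat > h.py <<'E'
import numpy as np, cv2
from plant import robot, eyes
from scipy.spatial.transform import Rotation as Ro
def ray(cam,xy,z):
    c=eyes.calibration(cam);K,R,t=map(np.array,(c['K'],c['R'],c['t']))
    d=R.T@np.linalg.inv(K)@np.array([xy[0],xy[1],1.]);o=-R.T@t
    return o+d*(z-o[2])/d[2]
def proj(cam,X):
    c=eyes.calibration(cam);p=np.array(c['K'])@(np.array(c['R'])@np.array(X)+np.array(c['t']));return p[:2]/p[2]
def snap(cam,name=None):
    im=eyes.read_camera(cam)
    if name: cv2.imwrite(f'pics/{name}.png',im[:,:,::-1])
    return im
E
python3 - <<'E'
from h import *
s=robot.read_state();print(s, robot.grip_point_offset)
for cam in ('top','side'):
    snap(cam,cam+'0')
    for n,z in dict(slicer_base=0,wheel_axis=.059,knob_grip=.088,gauge_post=.093,plunger_tip=.048,lime=0,jigger=0,salt_cellar=0,cork=0).items():
        for r in eyes.place_of(cam,n)[:2]: print(cam,n,np.round(r['xy'],1),round(r['conf'],2),ray(cam,r['xy'],z).round(4))
a=cv2.imread('pics/top0.png')
E
```

```text
{'t': 0.0, 'q': array([ 1.06559267e+00,  1.31126019e-01,  1.48924504e+00,  8.90245694e-06,
        1.52300372e+00, -8.54069912e-02]), 'dq': array([-5.57857817e-05,  5.23108409e-04, -1.93492373e-03,  1.09128724e-03,
       -6.09323020e-04, -6.20788766e-05]), 'joint_torque': array([-1.41508858e-04, -5.59850514e+01, -4.91757202e+01,  7.67656881e-02,
        3.59041651e-02, -1.57533818e-04]), 'tool_pos': array([0.244256  , 0.54742509, 0.21762725]), 'orientation': array([-6.54474301e-01, -3.07212445e+00,  2.67366799e-03]), 'force': array([0.60491967, 0.01612005, 0.38276116]), 'wrist_torque': array([-0.03939821,  0.00808186,  0.02946762]), 'gripper_force': 0.0, 'opening': 0.09323665847802654} 0.0188
top slicer_base [368.8 204.9] 0.56 [ 0.5543 -0.1297  0.    ]
top wheel_axis [367.3 224.7] 0.64 [ 0.4935 -0.1192  0.059 ]
top wheel_axis [368.8 206.3] 0.6 [ 0.5405 -0.1242  0.059 ]
top knob_grip [370.6 222.4] 0.68 [ 0.4954 -0.1249  0.088 ]
top gauge_post [278.3 202.5] 0.97 [0.5469 0.102  0.093 ]
top plunger_tip [331.8 203.6] 0.35 [ 0.5505 -0.0306  0.048 ]
top lime [451.8 207.6] 0.77 [ 0.5444 -0.3499  0.    ]
top jigger [446.2 257.4] 0.78 [ 0.4128 -0.3279  0.    ]
top salt_cellar [285.6 146.1] 0.91 [0.7193 0.0923 0.    ]
top salt_cellar [368.3 206.2] 0.36 [ 0.5508 -0.1282  0.    ]
top cork [208.5 257.9] 0.67 [0.4185 0.2934 0.    ]
top cork [452.8 205.7] 0.4 [ 0.5495 -0.3528  0.    ]
side slicer_base [335.6 214.8] 0.74 [ 0.542  -0.1411  0.    ]
side wheel_axis [332.2 200.6] 0.79 [ 0.5524 -0.1288  0.059 ]
side knob_grip [351.  196.8] 0.62 [ 0.4856 -0.1214  0.088 ]
side gauge_post [312.5 224.9] 0.8 [0.5369 0.1099 0.093 ]
side plunger_tip [331.1 204.7] 0.16 [ 0.5528 -0.1187  0.048 ]
side lime [347.1 187.9] 0.65 [ 0.5666 -0.3783  0.    ]
side salt_cellar [261.2 237.2] 0.62 [0.7165 0.0855 0.    ]
side salt_cellar [333.  202.5] 0.53 [ 0.5797 -0.2309  0.    ]
side cork [332.1 297.9] 0.49 [0.4199 0.2853 0.    ]
```

View pics/top0.png

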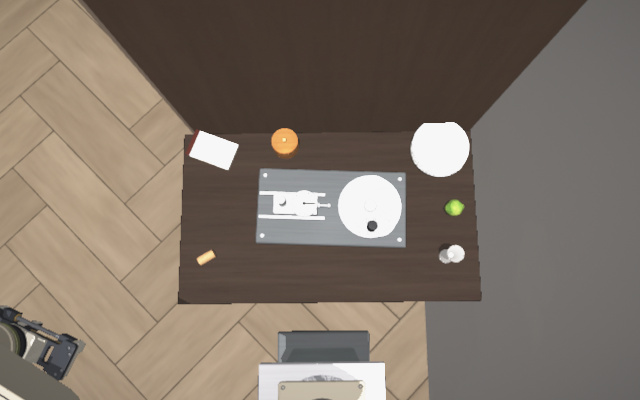

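View pics/side0.png

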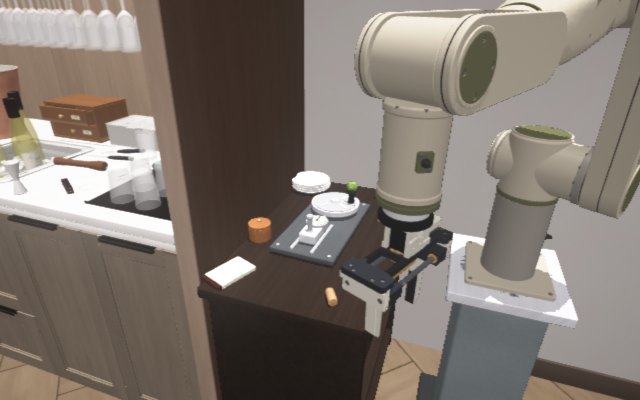

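```bash
python3 - <<'E'
from h import *
s=robot.read_state();R=Ro.from_rotvec(s['orientation']).as_matrix();print(R.round(3))
c=eyes.calibration('wrist');Rc,t=np.array(c['R']),np.array(c['t'])
o=-Rc.T@t;print(c['K'],'cam in tool',R.T@(o-s['tool_pos']),'cam axes in tool\n',(R.T@Rc.T).round(3))
for n in('side','top'):
  c=eyes.calibration(n);print(n,-np.array(c['R']).T@c['t'],c['K'][0][0])
E
```

```text
[[-0.913  0.408 -0.   ]
 [ 0.408  0.913 -0.   ]
 [-0.    -0.    -1.   ]]
[[293.06035446   0.         322.07750218]
 [  0.         293.06035446 200.97777382]
 [  0.           0.           1.        ]] cam in tool [ 0.06944761  0.00019659 -0.16537025] cam axes in tool
 [[ 0.001 -0.968 -0.252]
 [ 1.     0.001  0.   ]
 [ 0.    -0.252  0.968]]
side [0.20174005 1.03860383 0.65035769] 396.80795101226056
top [ 0.33746633 -0.01502745  1.2564108 ] 478.79459838415414
```

```bash
cat >> h.py <<'E'
def plan(target,yaw,n,grip=100,start=None,nr=None):
    "rows from the present pose; yaw: heading of tool x (rad), tool down"
    s=robot.read_state();R0=Ro.from_rotvec(s['orientation']);p0=np.array(s['tool_pos'])
    x=np.array([np.cos(yaw),np.sin(yaw),0]);z=np.array([0,0,-1.]);R1=Ro.from_matrix(np.c_[x,np.cross(z,x),z])
    rv=(R0.inv()*R1).as_rotvec();nr=nr or n
    R=R0;out=[];d=(np.array(target)-p0)/n
    for i in range(n):
        dr=rv/nr if i<nr else 0*rv
        out.append(np.r_[R.inv().apply(d)/.03,dr/np.radians(6),grip].round(2))
        R=R*Ro.from_rotvec((out[-1][3:6])*np.radians(6))
    for k in range(0,n,12): print(','.join('%g'%v for r in out[k:k+12] for v in r))
E
python3 - <<'E'
from h import *
plan([.545,-.02,.25],np.pi/2,22,nr=22)
E
```

```text
-0.77,-0.6,-0.05,-0,0,0.5,100,-0.8,-0.56,-0.05,-0,0,0.5,100,-0.82,-0.52,-0.05,-0,0,0.5,100,-0.85,-0.47,-0.05,-0,0,0.5,100,-0.87,-0.43,-0.05,-0,0,0.5,100,-0.9,-0.38,-0.05,-0,0,0.5,100,-0.91,-0.33,-0.05,-0,0,0.5,100,-0.93,-0.29,-0.05,-0,0,0.5,100,-0.94,-0.24,-0.05,-0,0,0.5,100,-0.96,-0.19,-0.05,-0,0,0.5,100,-0.96,-0.14,-0.05,-0,0,0.5,100,-0.97,-0.09,-0.05,-0,0,0.5,100
-0.97,-0.04,-0.05,-0,0,0.5,100,-0.97,0.02,-0.05,-0,0,0.5,100,-0.97,0.07,-0.05,-0,0,0.5,100,-0.97,0.12,-0.05,-0,0,0.5,100,-0.96,0.17,-0.05,-0,0,0.5,100,-0.95,0.22,-0.05,-0,0,0.5,100,-0.94,0.27,-0.05,-0,0,0.5,100,-0.92,0.32,-0.05,-0,0,0.5,100,-0.9,0.36,-0.05,-0,0,0.5,100,-0.88,0.41,-0.05,-0,0,0.5,100
```

{"op": "apply_moves", "data": {
  "steps": [-0.77,-0.6,-0.05,0,0,0.5,100,-0.8,-0.56,-0.05,0,0,0.5,100,-0.82,-0.52,-0.05,0,0,0.5,100,-0.85,-0.47,-0.05,0,0,0.5,100,-0.87,-0.43,-0.05,0,0,0.5,100,-0.9,-0.38,-0.05,0,0,0.5,100,-0.91,-0.33,-0.05,0,0,0.5,100,-0.93,-0.29,-0.05,0,0,0.5,100,-0.94,-0.24,-0.05,0,0,0.5,100,-0.96,-0.19,-0.05,0,0,0.5,100,-0.96,-0.14,-0.05,0,0,0.5,100,-0.97,-0.09,-0.05,0,0,0.5,100]
}}

```text
t: 2.0
tool_pos: [0.4084, 0.2367, 0.2369]
orientation: [1.575, 2.718, 0.001]
force: [-0.3, 0.4, -0.7]
opening: 0.093
gripper_force: 0.0
```

{"op": "apply_moves", "data": {
  "steps": [-0.97,-0.04,-0.05,0,0,0.5,100,-0.97,0.02,-0.05,0,0,0.5,100,-0.97,0.07,-0.05,0,0,0.5,100,-0.97,0.12,-0.05,0,0,0.5,100,-0.96,0.17,-0.05,0,0,0.5,100,-0.95,0.22,-0.05,0,0,0.5,100,-0.94,0.27,-0.05,0,0,0.5,100,-0.92,0.32,-0.05,0,0,0.5,100,-0.9,0.36,-0.05,0,0,0.5,100,-0.88,0.41,-0.05,0,0,0.5,100,0,0,0,0,0,0,100,0,0,0,0,0,0,100]
}}

```text
t: 3.0
tool_pos: [0.545, -0.0211, 0.2514]
orientation: [-2.225, -2.218, 0.0]
force: [-0.3, -0.0, -0.1]
opening: 0.093
gripper_force: 0.0
```

```bash
python3 - <<'E'
from h import *
s=robot.read_state();print(s['t'],s['tool_pos'],s['orientation'],s['force'])
im=snap('wrist','w1')
for n,z in dict(slicer_base=0,wheel_axis=.059,knob_grip=.088,gauge_post=.093,plunger_tip=.048,jigger=0).items():
    for r in eyes.place_of('wrist',n)[:2]: print(n,np.round(r['xy'],1),round(r['conf'],2),ray('wrist',r['xy'],z).round(4))
E
```

```text
3.0 [ 0.54502198 -0.02111081  0.25144064] [-2.22457684e+00 -2.21772647e+00  3.31505242e-04] [-0.2889316  -0.0157906  -0.10029357]
slicer_base [319.8 245.6] 0.86 [ 0.5412 -0.1289  0.    ]
wheel_axis [321.  257.8] 0.58 [ 0.5433 -0.1207  0.059 ]
knob_grip [274.7 275.8] 0.82 [ 0.486  -0.1311  0.088 ]
knob_grip [329.   79.4] 0.42 [0.5518 0.0967 0.088 ]
gauge_post [329.6  79.2] 0.84 [0.5523 0.0962 0.093 ]
plunger_tip [323.5 185.6] 0.7 [ 0.5467 -0.025   0.048 ]
jigger [247.  354.2] 0.63 [ 0.4174 -0.328   0.    ]
```

View pics/w1.png

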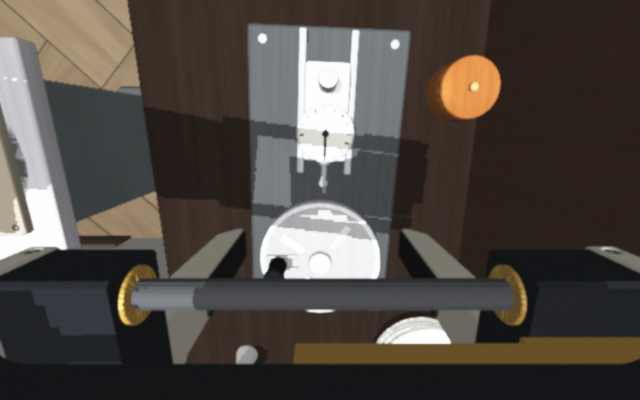

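```bash
python3 - <<'E'
from h import *
plan([.552,.096,.16],np.radians(87.6),7)
# edges of base at z=.025, dark steel; corners by eye
for p in [(248,25),(409,33),(250,180),(396,180)]: print(p,ray('wrist',p,.025).round(4))
# rim / disc circle fit by gradient
im=cv2.imread('pics/w1.png');g=cv2.GaussianBlur(cv2.cvtColor(im,6),(3,3),0).astype(float)
c0=np.array([.5433,-.1207])
for z,r in((.059,.074),(.056,.080)):
    pts=[]
    for a in np.radians(np.arange(20,160,4)):
        rr=np.arange(r-.008,r+.008,.0003)
        px=np.array([proj('wrist',[c0[0]+q*np.cos(a),c0[1]+q*np.sin(a),z]) for q in rr]).astype(np.float32)
        v=cv2.remap(g.astype(np.float32),px[:,0:1],px[:,1:2],1).ravel()
        k=np.argmin(np.diff(v));pts.append([*(c0+rr[k]*np.array([np.cos(a),np.sin(a)])),np.diff(v)[k]])
    pts=np.array(pts);A=np.c_[2*pts[:,:2],np.ones(len(pts))];
    s=np.linalg.lstsq(A,(pts[:,:2]**2).sum(1),rcond=None)[0];print(z,s[:2],np.sqrt(s[2]+s[:2]@s[:2]),(np.hypot(*(pts[:,:2]-c0).T)*1000).round(1))
E
```

```text
0.55,0.04,0.44,0,-0,0.06,100,0.55,0.03,0.44,0,-0,0.06,100,0.55,0.03,0.44,0,-0,0.06,100,0.55,0.03,0.44,0,-0,0.06,100,0.55,0.02,0.44,0,-0,0.06,100,0.55,0.02,0.44,0,-0,0.06,100,0.55,0.02,0.44,0,-0,0.06,100
(248, 25) [0.456  0.1658 0.025 ]
(409, 33) [0.6492 0.1575 0.025 ]
(250, 180) [ 0.447  -0.0222  0.025 ]
(396, 180) [ 0.6452 -0.022   0.025 ]
0.059 [ 0.54154402 -0.12453096] 0.07995870131595174 [76.8 76.2 76.5 76.2 76.5 76.2 76.2 75.9 76.2 76.5 76.2 75.9 75.9 75.9
 75.  75.3 76.2 75.9 75.9 76.8 75.3 77.1 77.1 76.8 77.4 77.4 77.4 78.3
 78.  78.3 78.3 79.2 79.5 79.8 80.1]Traceback (most recent call last):
  File "<stdin>", line 12, in <module>
  File "h.py", line 9, in proj
    c=eyes.calibration(cam);p=np.array(c['K'])@(np.array(c['R'])@np.array(X)+np.array(c['t']));return p[:2]/p[2]
ValueError: time passes only in moves, steps and waits
```

{"op": "apply_moves", "data": {
  "steps": [0.55,0.04,0.44,0,0,0.06,100,0.55,0.03,0.44,0,0,0.06,100,0.55,0.03,0.44,0,0,0.06,100,0.55,0.03,0.44,0,0,0.06,100,0.55,0.02,0.44,0,0,0.06,100,0.55,0.02,0.44,0,0,0.06,100,0.55,0.02,0.44,0,0,0.06,100,0,0,0,0,0,0,100,0,0,0,0,0,0,100]
}}

```text
t: 4.1
tool_pos: [0.5518, 0.0964, 0.1584]
orientation: [-2.267, -2.173, 0.002]
force: [0.2, 0.5, -0.0]
opening: 0.0931
gripper_force: 0.0
```

```bash
python3 - <<'E'
from h import *
s=robot.read_state();print(s['t'],s['tool_pos'],s['orientation'],s['force'])
im=snap('wrist','w2')
for n,z in dict(slicer_base=0,wheel_axis=.059,knob_grip=.088,gauge_post=.093,plunger_tip=.048).items():
    for r in eyes.place_of('wrist',n)[:2]: print(n,np.round(r['xy'],1),round(r['conf'],2),ray('wrist',r['xy'],z).round(4))
E
```

```text
4.1 [0.55180616 0.09640167 0.1584391 ] [-2.26710791 -2.17322553  0.00249483] [ 0.16140881  0.54397576 -0.03790928]
slicer_base [323.3 354.4] 0.8 [ 0.5453 -0.1306  0.    ]
knob_grip [324.2 353.7] 0.27 [ 0.5495 -0.0506  0.088 ]
gauge_post [319.1 213.2] 0.94 [0.5513 0.0935 0.093 ]
```

View pics/w2.png

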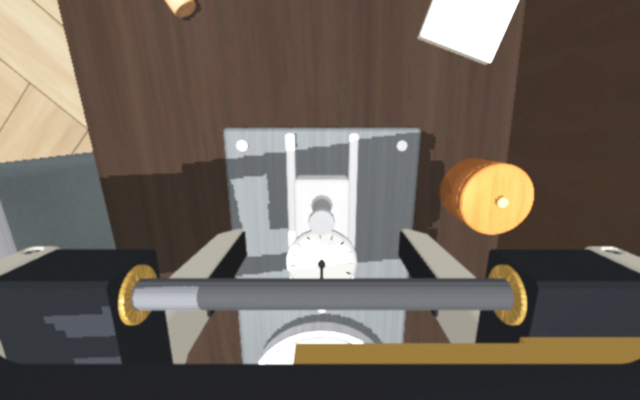

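{"op": "apply_moves", "data": {
  "steps": [-0.06,0,0.7,0,0,0,100,0,0,0.7,0,0,0,80,0,0,0.7,0,0,0,60,0,0,0.69,0,0,0,40,0,0,0,0,0,0,25,0,0,0,0,0,0,10,0,0,0,0,0,0,10,0,0,0,0,0,0,10,0,0,0,0,0,0,10],
  "grip_force": 25
}}

```text
t: 5.15
tool_pos: [0.554, 0.0937, 0.0775]
orientation: [2.269, 2.17, 0.004]
force: [0.4, -1.0, -0.6]
opening: 0.0445
gripper_force: 0.0
```

{"op": "apply_moves", "data": {
  "steps": [0,0,0.05,0,0,0,10,0,0,0,0,0,0,10,0,0,0,0,0,0,10,0,0,0,0,0,0,10,0,0,0,0,0,0,10,0,0,0,0,0,0,10,0,0,0,0,0,0,10]
}}

```text
t: 5.73
tool_pos: [0.5509, 0.0938, 0.074]
orientation: [-2.269, -2.17, 0.004]
force: [-10.2, -0.2, 8.4]
opening: 0.0197
gripper_force: 25.0
```

```bash
python3 - <<'E'
from h import *
s=robot.read_state();print(s['t'],s['tool_pos'],s['force'])
im=snap('wrist','w3')
for n in ('needle','plunger_tip','gauge_post','wheel_axis'):
    for r in eyes.place_of('wrist',n)[:2]: print(n,np.round(r['xy'],1),round(r['conf'],2))
E
```

```text
5.7333 [0.55090521 0.09379652 0.07402524] [-10.23088991  -0.18038369   8.44865564]Traceback (most recent call last):
  File "<stdin>", line 5, in <module>
ValueError: it knows: cork, gauge_post, jigger, knob_grip, lime, plunger_tip, salt_cellar, slicer_base, wheel_axis
```

View pics/w3.png

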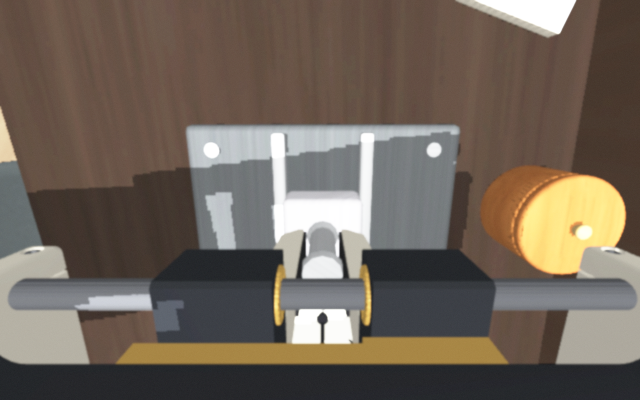

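{"op": "apply_moves", "data": {
  "steps": [-0.1,-0.03,0,0,0,0,10,-0.1,-0.02,0,0,0,0,10,-0.1,0,0,0,0,0,10,-0.1,0,0,0,0,0,10,-0.07,0,0,0,0,0,10,0,0,0,0,0,0,10,0,0,0,0,0,0,10,0,0,0,0,0,0,10]
}}

```text
t: 6.45
tool_pos: [0.5503, 0.0807, 0.0741]
orientation: [-2.269, -2.171, -0.001]
force: [-1.3, 5.2, 1.1]
opening: 0.0196
gripper_force: 25.0
```

```bash
python3 - <<'E'
from h import *
s=robot.read_state();print(s['t'],s['tool_pos'],s['force'],s['opening'])
a=cv2.imread('pics/w3.png');b=snap('wrist','w4')[:,:,::-1]
t=cv2.imread('pics/top0.png');u=snap('top','t4')[:,:,::-1]
f=lambda i,r:cv2.resize(i[r[1]:r[3],r[0]:r[2]],None,fx=4,fy=4,interpolation=2)
o=np.vstack([np.hstack([f(x,(275,270,370,345)) for x in(a,b)]),np.hstack([f(x,(260,180,355,235)) for x in(t,u)])])
cv2.imwrite('pics/c4.png',o);print(o.shape)
E
```

```text
6.45 [0.55033693 0.08065634 0.07411543] [-1.29085835  5.19055169  1.07301376] 0.019605436346746784
(520, 760, 3)
```

View pics/c4.png

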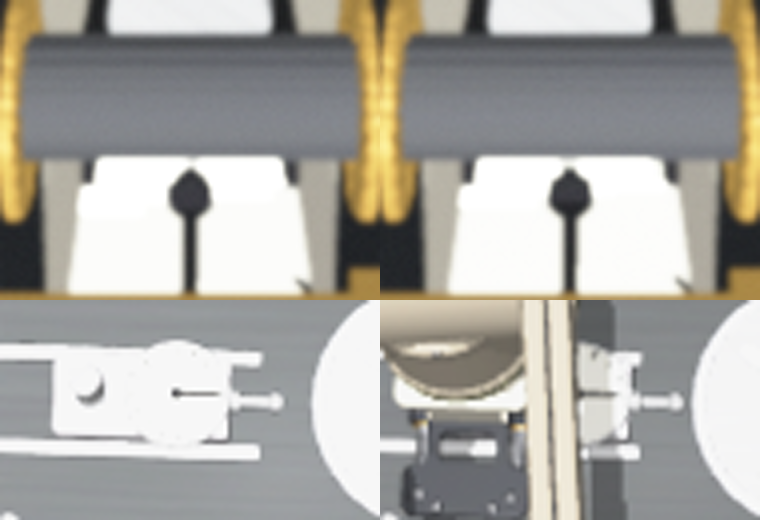

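{"op": "apply_moves", "data": {
  "steps": [-0.1,0,0,0,0,0,10,-0.08,0,0,0,0,0,10,0,0,0,0,0,0,10,0,0,0,0,0,0,10]
}}

```text
t: 6.88
tool_pos: [0.5501, 0.0752, 0.0741]
orientation: [-2.269, -2.17, -0.001]
force: [-0.7, 5.8, 0.7]
opening: 0.0198
gripper_force: 25.0
```

```bash
cat >> h.py <<'E'
def rays(cam,px,z):
    c=eyes.calibration(cam);K,R,t=map(np.array,(c['K'],c['R'],c['t']))
    d=np.c_[px,np.ones(len(px))]@np.linalg.inv(K).T@R;o=-R.T@t
    return (o+d*((z-o[2])/d[:,2])[:,None])[:,:2]
def needle_g(nm):
    "needle angle while the gripper holds the post: pixel window between the fingers"
    b=snap('wrist',nm);g=b.min(2).astype(int)
    w=g[309:342,293:354]; y,x=np.nonzero(w<110); px=np.c_[x+293,y+309]
    X=rays('wrist',px,.072);piv=rays('wrist',np.array([[321.7,318.]]),.072)[0]
    d=X-piv;r=np.hypot(*d.T)*1000;k=(r>4.5)&(r<14)
    a=np.arctan2(d[k,0],-d[k,1])+np.radians(-2.4)*-1
    h,e=np.histogram(a,np.arange(-.4,3.2,.1));print('needle hist',dict((round(v,1),int(n)) for v,n in zip(e,h) if n),k.sum())
E
python3 - <<'E'
from h import *
s=robot.read_state();print(s['t'],s['tool_pos'],s['force'],s['opening'])
needle_g('w5')
E
```

```text
6.8833 [0.55010267 0.07523563 0.07412178] [-0.744432    5.84121721  0.66689398] 0.019810878138394706
needle hist {np.float64(-0.2): 1, np.float64(-0.1): 12, np.float64(-0.0): 21, np.float64(0.1): 5} 39
```

{"op": "apply_moves", "data": {
  "steps": [-0.08,0,0,0,0,0,10,0,0,0,0,0,0,10,0,0,0,0,0,0,10]
}}

```text
t: 7.18
tool_pos: [0.55, 0.0731, 0.0741]
orientation: [-2.269, -2.17, -0.002]
force: [-0.3, 6.6, 1.5]
opening: 0.0196
gripper_force: 25.0
```

```bash
python3 - <<'E'
from h import *
s=robot.read_state();print(s['t'],s['tool_pos'],s['force'],s['opening'])
needle_g('w6')
E
```

```text
7.1833 [0.55000159 0.07309597 0.07412857] [-0.27456104  6.58968791  1.54144666] 0.019638808378658227
needle hist {np.float64(0.5): 3, np.float64(0.6): 16, np.float64(0.7): 16, np.float64(0.8): 3} 38
```

{"op": "apply_moves", "data": {
  "steps": [-0.045,0,0,0,0,0,10,0,0,0,0,0,0,10,0,0,0,0,0,0,10]
}}

```text
t: 7.48
tool_pos: [0.55, 0.072, 0.0742]
orientation: [-2.269, -2.17, -0.002]
force: [-2.0, 7.5, 0.2]
opening: 0.0194
gripper_force: 25.0
```

```bash
python3 - <<'E'
from h import *
s=robot.read_state();print(s['t'],s['tool_pos'],s['force'],s['opening'])
needle_g('w7')
E
```

```text
7.4833 [0.5499908  0.07199472 0.0741685 ] [-1.97618669  7.54063404  0.18594041] 0.019352837516464903
needle hist {np.float64(0.9): 1, np.float64(1.0): 13, np.float64(1.1): 17, np.float64(1.2): 8} 39
```

{"op": "apply_moves", "data": {
  "steps": [-0.01,0,0,0,0,0,10,0,0,0,0,0,0,10,0,0,0,0,0,0,70,0,0,0,0,0,0,70,0,0,0,0,0,0,70,0,0,-0.5,0,0,0,70,0,0,-1,0,0,0,70,0,0,-1,0,0,0,70,-0.9,0,-0.8,0,0,0,70,-1,0,-0.6,0,0,0,70,-1,0,-0.3,0,0,0,70,-1,0,0,0,0,0,70]
}}

```text
t: 8.53
tool_pos: [0.5464, -0.0483, 0.2037]
orientation: [2.267, 2.168, 0.005]
force: [0.5, -0.9, 0.5]
opening: 0.0653
gripper_force: 0.0
```

{"op": "apply_moves", "data": {
  "steps": [-1,0,0,0,0,0,70,-1,0,0,0,0,0,70,-0.3,0,0,0,0,0,70,0,0,0,0,0,0,70,0,0,0,0,0,0,70]
}}

```text
t: 8.95
tool_pos: [0.5417, -0.1156, 0.1999]
orientation: [-2.272, -2.169, -0.0]
force: [0.4, 0.4, -0.7]
opening: 0.0652
gripper_force: 0.0
```

```bash
python3 - <<'E'
from h import *
s=robot.read_state();print(s['t'],s['tool_pos'],s['force'])
im=snap('wrist','w8')
for n,z in dict(slicer_base=0,wheel_axis=.059,knob_grip=.088,gauge_post=.093,plunger_tip=.048).items():
    for r in eyes.place_of('wrist',n)[:2]: print(n,np.round(r['xy'],1),round(r['conf'],2),ray('wrist',r['xy'],z).round(4))
E
```

```text
8.95 [ 0.54166117 -0.11560139  0.19987779] [ 0.38665739  0.38423349 -0.73769423]
slicer_base [319.4 189.9] 0.66 [ 0.5382 -0.1251  0.    ]
wheel_axis [321.  201.4] 0.78 [ 0.5405 -0.1247  0.059 ]
knob_grip [268.2 215. ] 0.92 [ 0.4882 -0.1289  0.088 ]
knob_grip [321.6 191. ] 0.41 [ 0.5421 -0.1068  0.088 ]
plunger_tip [322.9 124.3] 0.48 [ 0.5461 -0.0446  0.048 ]
```

View pics/w8.png

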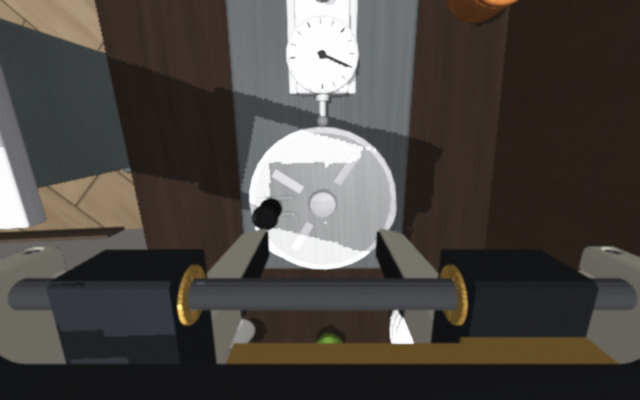

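```bash
cat >> h.py <<'E'
from scipy.optimize import least_squares
def rim(img,c0,z=.056,ths=np.arange(0,360,3)):
    c=eyes.calibration('wrist');K,R,t=map(np.array,(c['K'],c['R'],c['t']))
    g=cv2.GaussianBlur(img.max(2),(3,3),0).astype(np.float32);out=[]
    rr=np.arange(.074,.088,.00025)
    for a in np.radians(ths):
        X=np.c_[c0[0]+rr*np.cos(a),c0[1]+rr*np.sin(a),0*rr+z]@R.T+t;p=X@K.T;p=(p[:,:2]/p[:,2:]).astype(np.float32)
        if p[:,1].max()>395 or p[:,1].min()<3: continue
        v=cv2.remap(g,p[:,:1],p[:,1:],1).ravel();d=np.gradient(cv2.GaussianBlur(v[:,None],(1,9),0).ravel());k=np.argmin(d)
        out.append((np.degrees(a),rr[k],-d[k]))
    return np.array(out)
E
python3 - <<'E'
from h import *
im=cv2.imread('pics/w8.png');c=np.array([.541,-.1247])
for _ in range(3):
    o=rim(im,c);o=o[o[:,2]>2];a=np.radians(o[:,0])
    f=least_squares(lambda q:o[:,1]-(q[2]+q[0]*np.cos(a)+q[1]*np.sin(a)),[0,0,.08],loss='soft_l1',f_scale=.0004).x
    c=c+f[:2]
print(c,f)
for r in rim(im,c): print('%d:%.1f(%d)'%(r[0],r[1]*1000,r[2]),end=' ')
print(rays('wrist',np.array([[322,204.]]),.061))
E
```

```text
[ 0.54167233 -0.12684009] [-9.86366334e-06  1.19002257e-05  8.03735727e-02]
0:80.2(10) 3:80.2(11) 6:80.2(10) 9:80.0(10) 12:80.5(10) 14:80.2(11) 18:80.2(11) 21:80.5(11) 24:80.5(11) 27:80.0(11) 29:80.2(11) 33:80.5(11) 36:80.2(11) 39:80.2(12) 42:80.0(12) 45:80.5(13) 48:80.2(12) 51:80.2(12) 54:80.5(12) 57:80.5(12) 59:80.2(12) 63:80.2(12) 66:80.5(12) 69:80.5(12) 72:80.2(12) 75:80.2(11) 78:80.5(12) 81:80.5(12) 84:80.2(12) 87:80.0(8) 90:80.2(10) 93:80.2(11) 96:80.2(11) 99:80.0(12) 102:80.5(12) 105:80.8(12) 108:80.5(11) 111:80.8(11) 114:80.5(11) 117:80.5(11) 119:80.5(11) 123:80.8(11) 126:80.5(11) 129:80.5(11) 132:80.5(11) 135:80.8(11) 138:80.5(11) 141:80.2(11) 144:80.5(11) 147:80.5(11) 150:80.2(11) 153:80.2(11) 156:80.5(11) 159:80.5(10) 162:80.0(11) 165:80.2(11) 168:80.5(11) 171:80.2(13) 174:80.2(14) 177:80.2(13) 180:79.8(9) 183:79.8(9) 186:80.0(3) 189:87.0(0) 192:85.5(0) 195:87.0(0) 198:81.8(4) 201:81.5(6) 204:87.0(0) 207:83.2(0) 210:74.8(5) 213:75.8(13) 216:79.0(13) 219:81.8(13) 222:83.5(12) 225:82.5(10) 228:81.8(9) 230:80.5(9) 234:80.2(10) 237:80.5(9) 239:80.0(9) 243:80.2(9) 246:80.0(10) 248:80.5(10) 252:80.2(11) 255:80.2(13) 258:80.5(13) 261:80.2(14) 264:80.0(14) 267:80.0(13) 270:80.5(12) 273:80.0(13) 276:80.2(13) 279:80.2(12) 282:80.8(12) 285:80.5(11) 288:80.8(10) 291:80.2(9) 294:80.5(9) 297:80.2(9) 300:80.5(9) 303:80.5(9) 306:80.5(10) 309:80.2(9) 312:79.8(6) 315:80.8(8) 318:79.0(10) 321:76.5(9) 324:74.8(5) 327:87.3(0) 330:84.5(0) 333:80.0(1) 336:81.0(9) 339:81.5(9) 342:82.0(9) 345:82.0(10) 348:82.2(10) 351:81.5(10) 354:81.5(9) 357:80.5(9) [[ 0.54158776 -0.12745313]]
```

```bash
python3 - <<'E'
from h import *
plan([.4867,-.129,.071],np.radians(87.6),8,grip=60)
E
```

```text
-0.07,-0.23,0.54,-0,-0,-0,60,-0.07,-0.23,0.54,-0,-0,-0,60,-0.07,-0.23,0.54,-0,-0,-0,60,-0.07,-0.23,0.54,-0,-0,-0,60,-0.07,-0.23,0.54,-0,-0,-0,60,-0.07,-0.23,0.54,-0,-0,-0,60,-0.07,-0.23,0.54,-0,-0,-0,60,-0.07,-0.23,0.54,-0,-0,-0,60
```

{"op": "apply_moves", "data": {
  "steps": [-0.14,-0.46,0.2,0,0,0,60,-0.14,-0.46,0.2,0,0,0,60,-0.14,-0.46,0.2,0,0,0,60,-0.14,-0.46,0.2,0,0,0,60,0,0,0.88,0,0,0,60,0,0,0.88,0,0,0,60,0,0,0.88,0,0,0,60,0,0,0.85,0,0,0,60,0,0,0,0,0,0,60,0,0,0,0,0,0,60],
  "grip_force": 8
}}

```text
t: 10.08
tool_pos: [0.4847, -0.1289, 0.0703]
orientation: [-2.268, -2.17, 0.002]
force: [0.4, 0.2, 0.4]
opening: 0.0558
gripper_force: 0.0
```

```bash
python3 - <<'E'
from h import *
s=robot.read_state();print(s['t'],s['tool_pos'],s['force'],s['opening'])
snap('wrist','w9')
for r in eyes.place_of('wrist','knob_grip')[:2]: print(np.round(r['xy'],1),round(r['conf'],2),ray('wrist',r['xy'],.088).round(4))
E
```

```text
10.0833 [ 0.48465427 -0.12894583  0.07034248] [0.35515052 0.15555465 0.40823823] 0.055791090065129466
[325.2 255.2] 0.65 [ 0.4891 -0.1308  0.088 ]
```

View pics/w9.png

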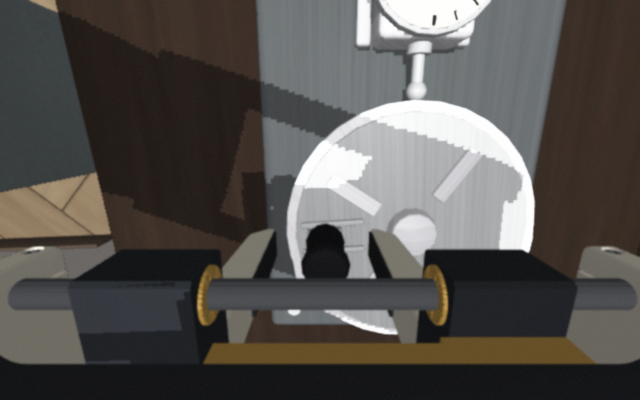

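{"op": "apply_moves", "data": {
  "steps": [-0.02,0.06,0,0,0,0,40,0,0,0,0,0,0,30,0,0,0,0,0,0,15,0,0,0,0,0,0,15,0,0,0,0,0,0,15,0,0,0,0,0,0,15,0,0,0,0,0,0,15],
  "grip_force": 8
}}

```text
t: 10.77
tool_pos: [0.4872, -0.1307, 0.0716]
orientation: [-2.27, -2.171, 0.001]
force: [-4.3, -0.7, 5.0]
opening: 0.0241
gripper_force: 8.0
```

```bash
python3 - <<'E'
from h import *
s=robot.read_state();print(s['t'],s['tool_pos'],s['force'],s['opening'],s['gripper_force'])
im=snap('wrist')[:,:,::-1];c=np.array([.5417,-.1268])
for _ in range(3):
    o=rim(im,c);o=o[(o[:,2]>4)&(o[:,1]<.0815)&(o[:,1]>.078)];a=np.radians(o[:,0])
    f=least_squares(lambda q:o[:,1]-(q[2]+q[0]*np.cos(a)+q[1]*np.sin(a)),[0,0,.08],loss='soft_l1',f_scale=.0004).x
    c=c+f[:2]
print(c,f,len(o)); d=s['tool_pos'][:2]-c; print(np.hypot(*d),np.degrees(np.arctan2(d[1],d[0])))
E
```

```text
10.7667 [ 0.48720461 -0.13068497  0.07161514] [-4.26627218 -0.71818683  5.0280313 ] 0.024064854340318922 8.000216532557296
[ 0.54158914 -0.12761176] [-1.83569073e-05  1.41070189e-05  7.99798486e-02] 74
0.05447128894933575 -176.76571218621973
```

```bash
cat >> h.py <<'E'
C=np.array([.5416,-.1273])
def crank(a0,da,n,dr=0,dt=0):
    "rows for leading the knob from angle a0 by n steps da (deg); dr, dt: corrections spread over the rows (m)"
    s=robot.read_state();Rt=Ro.from_rotvec(s['orientation']).inv();out=[]
    for i in range(n):
        a,b=np.radians([a0+i*da,a0+(i+1)*da]);r=.055
        u=np.array([np.cos(b),np.sin(b)]);d=r*(u-[np.cos(a),np.sin(a)])+dr/n*u+dt/n*np.array([-u[1],u[0]])
        out+=list(Rt.apply([*d,0])[:2].round(5)/.03)+[0,0,0,0,15]
    print(','.join('%g'%round(v,3) for v in out))
def stat():
    s=robot.read_state();d=s['tool_pos'][:2]-C;r=np.hypot(*d);u=d/r
    print('t %.2f r %.2f ang %.2f Fr %.1f Ft %.1f Fz %.1f z %.4f op %.4f'%(s['t'],r*1e3,np.degrees(np.arctan2(d[1],d[0]))%360,s['force'][:2]@u,s['force'][:2]@[-u[1],u[0]],s['force'][2],s['tool_pos'][2],s['opening']))
def dial(img):
    "needle angle, dial free in view: dark pixels on plane z=.072"
    g=img.max(2);m=np.zeros(g.shape,np.uint8)
    c=eyes.calibration('wrist');K,R,t=map(np.array,(c['K'],c['R'],c['t']))
    e=np.array([-.0419,.9991]) # unused sign guard
    D=np.array([.5476,.0170])
    y,x=np.mgrid[0:400:1,0:640:1];px=np.c_[x.ravel(),y.ravel()]
    X=rays('wrist',px,.072)
    k=(np.hypot(*(X-D).T)<.022)&(g.ravel()<90)
    return X[k],px[k]
E
python3 - <<'E'
from h import *
stat();s=robot.read_state();print(Ro.from_rotvec(s['orientation']).as_matrix()[:,0])
crank(183.2,-6,12,dr=.0004)
print(crank(111.2,-6,12))
im=cv2.imread('pics/w8.png')
# dial centre in w8 was at pixel (322,55); its world place needs the w8 calibration -> from post: post minus 55 mm
u=np.array([np.sin(np.radians(2.4)),np.cos(np.radians(2.4))]);print(np.array([.55,.0717])-.055*u)
E
```

```text
t 10.82 r 54.48 ang 183.55 Fr 4.2 Ft -0.6 Fz 5.7 z 0.0716 op 0.0241
[ 4.48999346e-02  9.98991486e-01 -8.57635327e-05]
0.192,-0.01,0,0,0,0,15,0.192,0.01,0,0,0,0,15,0.19,0.03,0,0,0,0,15,0.186,0.049,0,0,0,0,15,0.179,0.068,0,0,0,0,15,0.171,0.087,0,0,0,0,15,0.161,0.104,0,0,0,0,15,0.149,0.121,0,0,0,0,15,0.136,0.135,0,0,0,0,15,0.121,0.149,0,0,0,0,15,0.105,0.161,0,0,0,0,15,0.087,0.171,0,0,0,0,15
0.068,0.179,0,0,0,0,15,0.049,0.186,0,0,0,0,15,0.029,0.19,0,0,0,0,15,0.009,0.192,0,0,0,0,15,-0.011,0.192,0,0,0,0,15,-0.031,0.189,0,0,0,0,15,-0.05,0.185,0,0,0,0,15,-0.069,0.179,0,0,0,0,15,-0.088,0.171,0,0,0,0,15,-0.105,0.161,0,0,0,0,15,-0.121,0.149,0,0,0,0,15,-0.136,0.135,0,0,0,0,15
None
[0.54769684 0.01674824]
```

{"op": "apply_moves", "data": {
  "steps": [0.192,-0.01,0,0,0,0,15,0.192,0.01,0,0,0,0,15,0.19,0.03,0,0,0,0,15,0.186,0.049,0,0,0,0,15,0.179,0.068,0,0,0,0,15,0.171,0.087,0,0,0,0,15]
}}

```text
t: 11.32
tool_pos: [0.4962, -0.0979, 0.0717]
orientation: [2.271, 2.17, -0.001]
force: [-2.6, -3.2, 4.5]
opening: 0.0244
gripper_force: 8.0
```

```bash
python3 - <<'E'
from h import *
stat()
E
```

```text
t 11.32 r 54.08 ang 147.03 Fr 0.4 Ft 4.1 Fz 4.5 z 0.0717 op 0.0244
```

{"op": "apply_moves", "data": {
  "steps": [0.161,0.104,0,0,0,0,15,0.149,0.121,0,0,0,0,15,0.136,0.135,0,0,0,0,15,0.121,0.149,0,0,0,0,15,0.105,0.161,0,0,0,0,15,0.087,0.171,0,0,0,0,15,0.068,0.179,0,0,0,0,15,0.049,0.186,0,0,0,0,15,0.029,0.19,0,0,0,0,15,0.009,0.192,0,0,0,0,15]
}}

```text
t: 12.15
tool_pos: [0.5455, -0.0728, 0.0716]
orientation: [2.27, 2.171, -0.001]
force: [-4.7, -6.6, 7.2]
opening: 0.024
gripper_force: 8.0
```

```bash
python3 - <<'E'
from h import *
stat()
im=snap('wrist','w10')[:,:,::-1]
X,px=dial(im);print(len(X),px.mean(0) if len(X) else '')
o=rim(im,C)
print(' '.join('%d:%.1f'%(r[0],r[1]*1000) for r in o if r[2]>4 and r[1]>.081))
crank(87.2,-6,12); crank(15.2,-6,12)
E
```

```text
t 12.15 r 54.69 ang 85.91 Fr -6.9 Ft 4.2 Fz 7.2 z 0.0716 op 0.0240
273 [327.83150183  89.97802198]
105:81.2 108:81.8 111:82.2 114:82.5 117:82.8 119:82.8 123:82.2 126:81.8
-0.011,0.192,0,0,0,0,15,-0.031,0.189,0,0,0,0,15,-0.05,0.185,0,0,0,0,15,-0.069,0.179,0,0,0,0,15,-0.088,0.171,0,0,0,0,15,-0.105,0.161,0,0,0,0,15,-0.121,0.149,0,0,0,0,15,-0.136,0.135,0,0,0,0,15,-0.15,0.12,0,0,0,0,15,-0.161,0.104,0,0,0,0,15,-0.171,0.086,0,0,0,0,15,-0.179,0.068,0,0,0,0,15
-0.186,0.049,0,0,0,0,15,-0.19,0.029,0,0,0,0,15,-0.192,0.009,0,0,0,0,15,-0.192,-0.011,0,0,0,0,15,-0.189,-0.031,0,0,0,0,15,-0.185,-0.05,0,0,0,0,15,-0.179,-0.069,0,0,0,0,15,-0.171,-0.088,0,0,0,0,15,-0.161,-0.105,0,0,0,0,15,-0.149,-0.121,0,0,0,0,15,-0.135,-0.136,0,0,0,0,15,-0.12,-0.15,0,0,0,0,15
```

{"op": "apply_moves", "data": {
  "steps": [-0.036,0.192,0,0,0,0,15,-0.031,0.189,0,0,0,0,15,-0.05,0.185,0,0,0,0,15,-0.069,0.179,0,0,0,0,15,-0.088,0.171,0,0,0,0,15,-0.105,0.161,0,0,0,0,15]
}}

```text
t: 12.7
tool_pos: [0.5765, -0.0849, 0.0714]
orientation: [-2.269, -2.17, 0.002]
force: [-7.9, -2.6, 8.1]
opening: 0.024
gripper_force: 8.0
```

```bash
python3 - <<'E'
from h import *
stat()
im=snap('wrist','w11')[:,:,::-1]
X,px=dial(im);m=X.mean(0);print(len(X))
w=np.linalg.svd(X-m)[2][0];print(m,w,np.degrees(np.arctan2(w[0],-w[1])))
o=rim(im,C)
print(' '.join('%d:%.1f'%(r[0],r[1]*1000) for r in o if r[2]>4 and r[1]>.081))
f=lambda n,r:cv2.resize(cv2.imread(f'pics/{n}.png')[r[1]:r[3],r[0]:r[2]],None,fx=2.5,fy=2.5,interpolation=2)
cv2.imwrite('pics/c11.png',np.hstack([f('w10',(260,0,400,170)),f('w11',(180,0,320,170))]))
E
```

```text
t 12.70 r 54.94 ang 50.55 Fr -7.0 Ft 4.4 Fz 8.1 z 0.0714 op 0.0240
335
[0.55318044 0.02085906] [-0.63180454 -0.77512774] -39.18338435257063
72:81.8 75:82.0 78:82.5 81:82.8 84:82.8 87:82.2 90:82.2 93:81.5
```

View pics/c11.png

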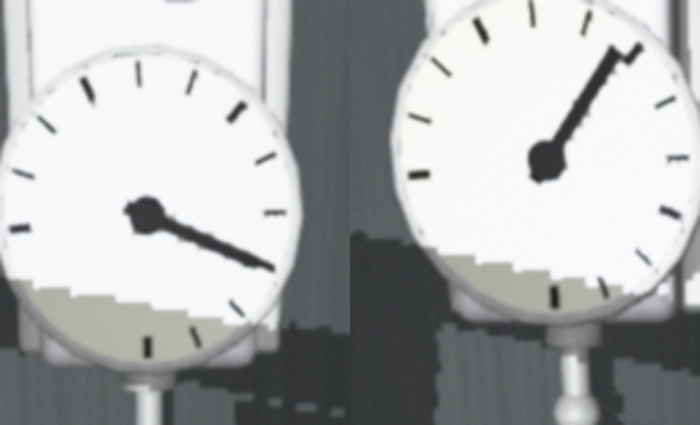

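{"op": "apply_moves", "data": {
  "steps": [-0.121,0.134,0,0,0,0,15,-0.136,0.125,0,0,0,0,15,-0.15,0.12,0,0,0,0,15,-0.161,0.104,0,0,0,0,15,-0.171,0.086,0,0,0,0,15,-0.179,0.068,0,0,0,0,15,-0.186,0.049,0,0,0,0,15,-0.19,0.029,0,0,0,0,15,-0.192,0.009,0,0,0,0,15,-0.192,-0.011,0,0,0,0,15,-0.189,-0.031,0,0,0,0,15,-0.185,-0.05,0,0,0,0,15]
}}

```text
t: 13.75
tool_pos: [0.594, -0.1459, 0.0715]
orientation: [-2.269, -2.171, -0.004]
force: [0.8, 4.6, 5.6]
opening: 0.0239
gripper_force: 8.0
```

```bash
python3 - <<'E'
from h import *
stat()
crank(339.2,-6,12); crank(267.2,-6,12);crank(195.2,-6,12)
E
```

```text
t 13.75 r 55.61 ang 340.45 Fr -0.8 Ft 4.6 Fz 5.6 z 0.0715 op 0.0239
-0.179,-0.07,0,0,0,0,15,-0.171,-0.088,0,0,0,0,15,-0.16,-0.105,0,0,0,0,15,-0.149,-0.121,0,0,0,0,15,-0.135,-0.136,0,0,0,0,15,-0.12,-0.15,0,0,0,0,15,-0.104,-0.161,0,0,0,0,15,-0.086,-0.171,0,0,0,0,15,-0.068,-0.179,0,0,0,0,15,-0.049,-0.186,0,0,0,0,15,-0.029,-0.19,0,0,0,0,15,-0.009,-0.192,0,0,0,0,15
0.011,-0.192,0,0,0,0,15,0.031,-0.189,0,0,0,0,15,0.051,-0.185,0,0,0,0,15,0.07,-0.179,0,0,0,0,15,0.088,-0.171,0,0,0,0,15,0.105,-0.16,0,0,0,0,15,0.121,-0.149,0,0,0,0,15,0.136,-0.135,0,0,0,0,15,0.15,-0.12,0,0,0,0,15,0.161,-0.104,0,0,0,0,15,0.171,-0.086,0,0,0,0,15,0.179,-0.068,0,0,0,0,15
0.186,-0.049,0,0,0,0,15,0.19,-0.029,0,0,0,0,15,0.192,-0.009,0,0,0,0,15,0.192,0.011,0,0,0,0,15,0.189,0.031,0,0,0,0,15,0.185,0.051,0,0,0,0,15,0.179,0.07,0,0,0,0,15,0.171,0.088,0,0,0,0,15,0.16,0.105,0,0,0,0,15,0.149,0.121,0,0,0,0,15,0.135,0.136,0,0,0,0,15,0.12,0.15,0,0,0,0,15
```

{"op": "apply_moves", "data": {
  "steps": [-0.179,-0.07,0,0,0,0,15,-0.171,-0.088,0,0,0,0,15,-0.16,-0.105,0,0,0,0,15,-0.149,-0.121,0,0,0,0,15,-0.135,-0.136,0,0,0,0,15,-0.12,-0.15,0,0,0,0,15,-0.104,-0.161,0,0,0,0,15,-0.086,-0.171,0,0,0,0,15,-0.068,-0.179,0,0,0,0,15,-0.049,-0.186,0,0,0,0,15,-0.029,-0.19,0,0,0,0,15,-0.009,-0.192,0,0,0,0,15]
}}

```text
t: 14.75
tool_pos: [0.5383, -0.1837, 0.0716]
orientation: [2.27, 2.17, -0.001]
force: [3.9, -2.1, 3.9]
opening: 0.024
gripper_force: 8.0
```

```bash
python3 - <<'E'
from h import *
stat()
E
```

```text
t 14.75 r 56.54 ang 266.68 Fr 1.9 Ft 4.0 Fz 3.9 z 0.0716 op 0.0240
```

{"op": "apply_moves", "data": {
  "steps": [0.011,-0.192,0,0,0,0,15,0.031,-0.189,0,0,0,0,15,0.051,-0.185,0,0,0,0,15,0.07,-0.179,0,0,0,0,15,0.088,-0.171,0,0,0,0,15,0.105,-0.16,0,0,0,0,15,0.121,-0.149,0,0,0,0,15,0.136,-0.135,0,0,0,0,15,0.15,-0.12,0,0,0,0,15,0.161,-0.104,0,0,0,0,15,0.171,-0.086,0,0,0,0,15,0.179,-0.068,0,0,0,0,15]
}}

```text
t: 15.75
tool_pos: [0.4878, -0.1421, 0.0714]
orientation: [-2.271, -2.171, 0.001]
force: [1.1, -4.1, 6.3]
opening: 0.0243
gripper_force: 8.0
```

```bash
python3 - <<'E'
from h import *
stat()
E
```

```text
t 15.75 r 55.82 ang 195.37 Fr 0.0 Ft 4.2 Fz 6.3 z 0.0714 op 0.0243
```

{"op": "apply_moves", "data": {
  "steps": [0.186,-0.049,0,0,0,0,15,0.19,-0.029,0,0,0,0,15,0.192,-0.009,0,0,0,0,15,0.192,0.011,0,0,0,0,15,0.189,0.031,0,0,0,0,15,0.185,0.051,0,0,0,0,15,0.179,0.07,0,0,0,0,15,0.171,0.088,0,0,0,0,15,0.16,0.105,0,0,0,0,15,0.149,0.121,0,0,0,0,15,0.135,0.136,0,0,0,0,15,0.12,0.15,0,0,0,0,15]
}}

```text
t: 16.75
tool_pos: [0.5107, -0.082, 0.0714]
orientation: [-2.27, -2.171, 0.003]
force: [-1.6, -5.6, 7.4]
opening: 0.0244
gripper_force: 8.0
```

```bash
python3 - <<'E'
from h import *
stat()
crank(123.2,-6,8); crank(75.2,-3,12)
E
```

```text
t 16.75 r 54.83 ang 124.32 Fr -3.7 Ft 4.5 Fz 7.4 z 0.0714 op 0.0244
0.104,0.161,0,0,0,0,15,0.086,0.171,0,0,0,0,15,0.068,0.179,0,0,0,0,15,0.049,0.186,0,0,0,0,15,0.029,0.19,0,0,0,0,15,0.009,0.192,0,0,0,0,15,-0.011,0.192,0,0,0,0,15,-0.031,0.189,0,0,0,0,15
-0.023,0.093,0,0,0,0,15,-0.028,0.092,0,0,0,0,15,-0.032,0.09,0,0,0,0,15,-0.037,0.089,0,0,0,0,15,-0.042,0.086,0,0,0,0,15,-0.046,0.084,0,0,0,0,15,-0.05,0.082,0,0,0,0,15,-0.055,0.079,0,0,0,0,15,-0.059,0.076,0,0,0,0,15,-0.063,0.073,0,0,0,0,15,-0.066,0.069,0,0,0,0,15,-0.07,0.066,0,0,0,0,15
```

{"op": "apply_moves", "data": {
  "steps": [0.104,0.161,0,0,0,0,15,0.086,0.171,0,0,0,0,15,0.068,0.179,0,0,0,0,15,0.049,0.186,0,0,0,0,15,0.029,0.19,0,0,0,0,15,0.009,0.192,0,0,0,0,15,-0.011,0.192,0,0,0,0,15,-0.031,0.189,0,0,0,0,15]
}}

```text
t: 17.42
tool_pos: [0.5541, -0.0745, 0.0712]
orientation: [-2.269, -2.17, 0.004]
force: [-4.5, -2.4, 10.6]
opening: 0.0244
gripper_force: 8.0
```

```bash
cat >> h.py <<'E'
def needle(nm=None):
    im=snap('wrist',nm);g=(im.max(2)<100).astype(np.uint8)
    X,px=dial(im)
    m=np.zeros(g.shape,np.uint8);m[px[:,1],px[:,0]]=1
    e=cv2.erode(m,np.ones((5,5),np.uint8));y,x=np.nonzero(e)
    piv=rays('wrist',np.array([[x.mean(),y.mean()]]),.072)[0]
    w=255-im.max(2).astype(float);W=np.clip(w[px[:,1],px[:,0]]-100,0,None)
    d=X-piv;r=np.hypot(*d.T);k=(r>.006)&(r<.021)
    v=(d[k]*W[k,None]).sum(0);a=np.degrees(np.arctan2(v[0],-v[1])+np.radians(2.5))
    print('pivot',piv.round(4),'n',k.sum(),'needle deg %.1f = %.2f mm'%(a%360,np.radians(a%360)/.4))
E
python3 - <<'E'
from h import *
stat();needle('w12')
E
```

```text
t 17.42 r 54.21 ang 76.69 Fr -3.4 Ft 3.8 Fz 10.6 z 0.0712 op 0.0244
pivot [0.549  0.0164] n 101 needle deg 67.7 = 2.95 mm
```

{"op": "apply_moves", "data": {
  "steps": [-0.023,0.093,0,0,0,0,15,-0.028,0.092,0,0,0,0,15,-0.032,0.09,0,0,0,0,15,-0.037,0.089,0,0,0,0,15,0,0,0,0,0,0,15]
}}

```text
t: 17.88
tool_pos: [0.5649, -0.0785, 0.0711]
orientation: [-2.269, -2.169, 0.003]
force: [-1.8, -1.9, 8.4]
opening: 0.0241
gripper_force: 8.0
```

```bash
python3 - <<'E'
from h import *
stat();needle('w13')
E
```

```text
t 17.88 r 54.07 ang 64.53 Fr -2.5 Ft 0.8 Fz 8.4 z 0.0711 op 0.0241
pivot [0.548  0.0167] n 119 needle deg 124.5 = 5.43 mm
```

{"op": "apply_moves", "data": {
  "steps": [-0.042,0.086,0,0,0,0,15,0,0,0,0,0,0,15,0,0,0,0,0,0,15]
}}

```text
t: 18.18
tool_pos: [0.5674, -0.0798, 0.0711]
orientation: [-2.269, -2.17, 0.003]
force: [-2.0, -1.6, 8.7]
opening: 0.0238
gripper_force: 8.0
```

```bash
python3 - <<'E'
from h import *
stat();needle('w14')
E
```

```text
t 18.18 r 54.05 ang 61.53 Fr -2.4 Ft 1.0 Fz 8.7 z 0.0711 op 0.0238
pivot [0.5481 0.0167] n 131 needle deg 135.5 = 5.91 mm
```

{"op": "apply_moves", "data": {
  "steps": [-0.046,0.084,0,0,0,0,15,0,0,0,0,0,0,15,0,0,0,0,0,0,15]
}}

```text
t: 18.48
tool_pos: [0.5698, -0.0812, 0.071]
orientation: [-2.269, -2.17, 0.003]
force: [-2.7, -2.4, 6.9]
opening: 0.0238
gripper_force: 8.0
```

```bash
python3 - <<'E'
from h import *
stat();needle('w15')
E
```

```text
t 18.48 r 54.06 ang 58.57 Fr -3.5 Ft 1.1 Fz 6.9 z 0.0710 op 0.0238
pivot [0.5481 0.0168] n 132 needle deg 142.1 = 6.20 mm
```

{"op": "apply_moves", "data": {
  "steps": [-0.05,0.082,0,0,0,0,15,0,0,0,0,0,0,15,0,0,0,0,0,0,15]
}}

```text
t: 18.78
tool_pos: [0.5722, -0.0828, 0.071]
orientation: [-2.269, -2.17, 0.003]
force: [-2.0, -2.6, 8.3]
opening: 0.0241
gripper_force: 8.0
```

```bash
python3 - <<'E'
from h import *
stat();needle('w16')
E
```

```text
t 18.78 r 54.03 ang 55.52 Fr -3.3 Ft 0.1 Fz 8.3 z 0.0710 op 0.0241
pivot [0.5482 0.0168] n 131 needle deg 145.6 = 6.35 mm
```

{"op": "apply_moves", "data": {
  "steps": [-0.055,0.079,0,0,0,0,15,0,0,0,0,0,0,15,0,0,0,0,0,0,15]
}}

```text
t: 19.08
tool_pos: [0.5745, -0.0845, 0.071]
orientation: [-2.269, -2.17, 0.003]
force: [-2.8, -1.5, 7.7]
opening: 0.0238
gripper_force: 8.0
```

```bash
python3 - <<'E'
from h import *
stat();needle('w17')
E
```

```text
t 19.08 r 54.00 ang 52.49 Fr -2.8 Ft 1.3 Fz 7.7 z 0.0710 op 0.0238
pivot [0.5483 0.0168] n 139 needle deg 145.0 = 6.33 mm
```

{"op": "apply_moves", "data": {
  "steps": [-0.059,0.076,0,0,0,0,15,0,0,0,0,0,0,15,0,0,0,0,0,0,15]
}}

```text
t: 19.38
tool_pos: [0.5767, -0.0863, 0.071]
orientation: [-2.268, -2.17, 0.002]
force: [-2.2, -1.4, 7.3]
opening: 0.0241
gripper_force: 8.0
```

```bash
python3 - <<'E'
from h import *
stat();needle('w18')
E
```

```text
t 19.38 r 54.00 ang 49.46 Fr -2.5 Ft 0.8 Fz 7.3 z 0.0710 op 0.0241
pivot [0.5482 0.0167] n 140 needle deg 139.8 = 6.10 mm
```

```bash
python3 - <<'E'
from h import *
a,v=np.array([[64.53,124.5],[61.53,135.5],[58.57,142.1],[55.52,145.6],[52.49,145.0],[49.46,139.8]]).T
for k in (0,1,2): p=np.polyfit(a[k:],v[k:],2);print(-p[1]/2/p[0])
crank(49.46,5,2);crank(59.46,-2.5,2)
E
```

```text
54.63003792511989
54.62983156248257
54.53772410625584
0.093,-0.13,0,0,0,0,15,0.081,-0.138,0,0,0,0,15
-0.039,0.07,0,0,0,0,15,-0.042,0.068,0,0,0,0,15
```

{"op": "apply_moves", "data": {
  "steps": [0.093,-0.13,0,0,0,0,15,0.081,-0.138,0,0,0,0,15,0,0,0,0,0,0,15,0,0,0,0,0,0,15,-0.039,0.07,0,0,0,0,15,-0.041,0.066,0,0,0,0,15,0,0,0,0,0,0,15,0,0,0,0,0,0,15]
}}

```text
t: 20.1
tool_pos: [0.5728, -0.0833, 0.0709]
orientation: [-2.268, -2.169, 0.003]
force: [-2.7, -1.8, 8.1]
opening: 0.0243
gripper_force: 8.0
```

```bash
python3 - <<'E'
from h import *
stat();needle('w19')
E
```

```text
t 20.10 r 53.98 ang 54.66 Fr -3.0 Ft 1.2 Fz 8.1 z 0.0709 op 0.0243
pivot [0.5482 0.0168] n 138 needle deg 145.8 = 6.36 mm
```

{"op": "apply_moves", "data": {
  "steps": [0,0,0,0,0,0,60,0,0,0,0,0,0,60,0,0,0,0,0,0,60,0,0,0,0,0,0,60,0,0,-0.5,0,0,0,60,0,0,-1,0,0,0,60,0,0,-1,0,0,0,60,0,0,-1,0,0,0,60,0,0,-0.7,0,0,0,60,0,0,0,0,0,0,60,0,0,0,0,0,0,60]
}}

```text
t: 21.07
tool_pos: [0.5753, -0.0841, 0.1988]
orientation: [2.269, 2.169, 0.003]
force: [0.2, 0.5, -0.2]
opening: 0.0558
gripper_force: 0.0
```

```bash
python3 - <<'E'
from h import *
stat();needle('w20')
im=cv2.imread('pics/w20.png');c=np.array([.5416,-.128])
for _ in range(3):
    o=rim(im,c);o=o[(o[:,2]>4)&(o[:,1]<.081)&(o[:,1]>.079)];a=np.radians(o[:,0])
    f=least_squares(lambda q:o[:,1]-(q[2]+q[0]*np.cos(a)+q[1]*np.sin(a)),[0,0,.08]).x;c=c+f[:2]
print(c,f[2]);o=rim(im,c)
print(' '.join('%d:%.1f'%(r[0],r[1]*1000) for r in o if r[2]>4 and .0805<r[1]<.085))
for r in eyes.place_of('wrist','knob_grip')[:1]: d=ray('wrist',r['xy'],.088)[:2]-c;print(np.hypot(*d),np.degrees(np.arctan2(d[1],d[0])))
cv2.imwrite('pics/c20.png',im)
E
```

```text
t 21.07 r 54.77 ang 52.05 Fr 0.5 Ft 0.1 Fz -0.2 z 0.1988 op 0.0558
pivot [nan nan] n 0 needle deg 182.5 = 7.96 mm
[ 0.54029881 -0.12656837] 0.07978426836276868
72:81.2 75:82.2 78:82.8 81:83.2 84:83.2 87:83.0 90:83.2 93:83.2 96:82.8 99:82.2 102:81.2
0.05442603012151162 59.055104513399456h.py:75: RuntimeWarning: Mean of empty slice.
  piv=rays('wrist',np.array([[x.mean(),y.mean()]]),.072)[0]
  ret = ret.dtype.type(ret / rcount)
```

View pics/c20.png

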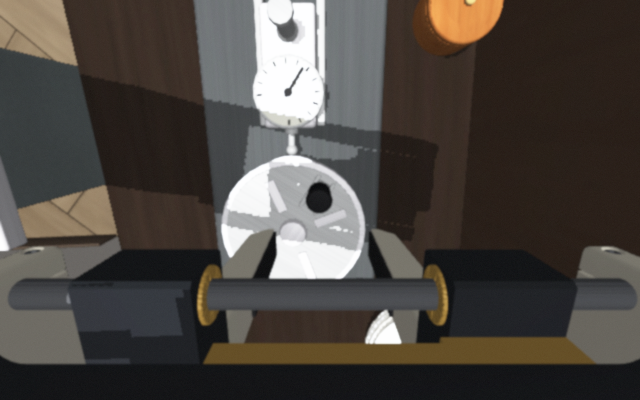

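```bash
sed -i 's/np.ones((5,5)/np.ones((4,4)/' h.py; python3 - <<'E'
from h import *
needle('w21')
robot.close_job()
E
```

```text
pivot [0.5481 0.0163] n 0 needle deg 182.5 = 7.96 mm
the job is handed in; nothing more can be done
```

The gauge was set to about 3 mm and the wheel cranked clockwise just over one full turn. It was left with the higher bump's top at the plunger and the gauge bearing on the rim. The dial read 6.36 mm just before I let go of the knob. The rim picture after release shows the bump centred within about 1°, but the last dial reading before hand-in failed.

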